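Put the spurtle away in the steel drawer behind the cupboard door

ROBOT

A 6-joint arm with a two-finger parallel gripper is mounted at the origin on the work surface. World frame = base frame: x ahead of the robot, y to its left, z up, the work surface at z = 0. Lengths are in m, angles in rad, forces in N, time in s.
With the tool pointing down it reaches from about 0.375 to 0.975 m from the base axis. Payload 3.8 kg.
Tool frame: the origin (TCP) lies midway between the tips of the shut fingers; the grasp point (between the pads) lies behind it (manip.tcp_to_grasp is the y of the grasp point in the tool frame, in m); y points along the fingers, x is the direction in which the jaws open and shut, and the axes are right-handed (so a half turn about y gives the same grasp; the last joint's range is limited). The gripper opens to 88 mm and grips with 3 to 60 N. Pads are 18 mm wide; open, the fingers measure 123 mm over their backs; the gripper's body (75 mm by 187 mm) begins 45 mm behind the grasp point.
Start: joints at [1.17, 0.264, 1.604, -0, 1.274, -0.037], TCP at [0.24, 0.631, 0.239] pointing down, gripper open.
Joint ranges: [-2.63, 2.63], [-0.94, 2.18], [0.31, 2.57], [-1.31, 4.45], [0, 2.66], [-2.55, 2.55]. Speed limits (rad/s): [2.57, 2.57, 3.14, 3.14, 3.14, 3.14].

INTERFACE

Orientations are given as a rotation vector (axis times angle).
In Python, from workcell import get_obs, vision, job, nets, manip gives the robot as it stands.
- The arm moves only by the tool step_arm, never from a script. Its argument "commands" is a list of rows, each a list of 7 numbers: the shift along the tool's x, y, z in cm, then the turn, a rotation vector about the tool's x, y, z in degrees, then the opening, from 0 (shut) to 1 (fully open). In form: [[tx, ty, tz, rx, ry, rz, claw], ...]. A call has 1 to 5 rows; each row shifts and turns the commanded pose from where the row before left it, along the tool's axes as they then stand; what a row does not reach is not made up. A row lasts 1/10 s, in which the tool goes at most 50 mm and 8.59 degrees, less where a joint would pass 70% of its speed; a pose out of reach is approached as far as the arm can. A call is refused whole if a number of a shift passes 5 or a number of a turn 8.59, either way. A call with a gripper value outside its range is refused whole. The fingers move at their own pace and stop on an object; the grip force is fixed at half the most. Time passes only in rows, so rows that do not move let the fingers close. It gives the time, the measured TCP pose, the force and the opening at its end, in the units of the state.
- get_obs(): the state, without advancing time (a new reading comes with each control period).
- vision.read_camera(name): name is "scene" or "top" or "wrist"; returns the picture (384x512x3 uint8, red, green, blue); there is no depth.
- vision.camera_info(name): a dict with "fx", "fy", "cx", "cy" (pixels), "world_from_camera" (4x4, takes a point from camera to world coordinates). Camera axes: x right, y up, looking along -z (the intrinsics and any distortion apply to the point x, -y, -z); pixel columns grow to the right and rows downward; lengths in m; the calibration is good to about 2 mm. A picture is of the moment at which its call begins: read the wrist's pose just before it. camera_info takes no time and is no camera call; for the wrist camera it gives the pose at the moment of the call.
- job.close_job(): hands the job in, once; it reports no verdict.
Trained networks look in the newest picture that a camera, given by its name, has taken for a name from the list of things; names that differ only in an ending like _2 or _b are one class to them, and where a whole thing is asked for, a point or a joint stands for the part that bears it (a point fixed in the world has none). Each returns a list of dicts, best first, with "confidence" (0 to 1); they miss things now and then, are a little off and sometimes report something else, mostly with a low value. They report only what shows in the picture. A call takes as long as a camera call. They do not tell look-alikes from the thing itself.
- nets.look_for(query, camera): "point" ([x, y, z] in m, in the coordinates of the camera as it stood for that picture, good to about 4 mm: the middle of the surface that is visible of it).
- nets.place_of(query, camera): "point" ([x, y, z] in m, in the coordinates of the camera as it stood for that picture, good to about 4 mm: a listed point, or the origin of a listed thing).
The state is a dict: "time": time; "joint_pos": joint angles; "qvel": joint speeds; "joint_efforts": joint torques, N m; "position": TCP position; "ee_rot": TCP orientation; "force": force on the tool from outside, world axes, zero at the start; "moment": the same for the moment, N m; "gripper_width": opening from 0.0 (shut) to 1.0 (fully open).
Only numpy, scipy, OpenCV 4.12 (cv2) and the standard library are available. Lean on these libraries where they do the work, as an engineer would, in place of code of your own. Each camera call takes 0.05 s, during which the arm holds its last target. There are 200 camera calls.

TASK

Swing the cupboard door by its handle until it stands at least square to the front, then pull the steel drawer behind it all the way out and lay the wooden spurtle flat, right side up, across the drawer's front compartment, lowering it in rather than dropping it. Leave the door and drawer open, and leave the jar, the bowl and the bucket lid where they are.

Things in the scene. Friction and masses are not known exactly. Their poses are not given: they have to be found in the camera images.
- bay: Fixed unit of fir boards. Origin at counter level, mid-width, in its front plane; x points into the unit (away from the robot), y left, z up. Two uprights 310 mm high, 200 deep, 18 thick, inner faces at y = +-130, front edges at x = 0. At each side a low fir shelf with pots: top 160 mm high, y +-148 to +-408, x 70 to 270 mm. The door and the drawer are between the uprights.
- lip (a point): Middle of the lower front edge of the fir top board, 310 mm above the counter and 45 mm in front of the bay's front plane. The board is 22 mm thick, 320 mm wide, 165 mm deep. It overhangs both handles and blocks an upright gripper there: lean the tool back some 30 to 40 degrees, fingers pointing ahead and down.
- hinge (a point): Point on the vertical hinge line of the door, at counter level, at (0, 129, 0) mm in the bay's frame. It does not turn with the door.
- door (a joint): Door angle, rad: 0 shut, 1.57 square to the front, 1.9 stop; may start ajar (to 0.1). Turns clockwise from above, free edge coming towards the robot. Stays where left (hinge friction 0.15 N m). Green panel 258 mm wide from the hinge line, 15 mm thick (all on the robot's side of the hinge line when shut), 15 to 195 mm above the counter.
- door_grip (a point): Point on the axis of the door's handle, 162 mm above the counter: vertical round steel bar 12 mm thick, axis 38 mm off the door's outer face, 80 to 190 mm above the counter, held by two 10 mm stubs at heights 94 and 124 mm. x points to the door, z up; turns with the door. Door shut, it is at (-53, -93) mm in the bay's frame: 222 mm along the door from the hinge line.
- drawer (a joint): How far the drawer is pulled out, m: 0 in (always so at the start), 0.22 stop, fully out. Slides along the bay's -x; friction 1.5 N, stays where left. Steel, 236 mm wide, 255 mm deep. Pushed in, its front plate stands 40 mm behind the bay's front plane, so its handle is reached only with the door open.
- drawer_grip (a point): Point on the axis of the drawer's handle, 110 mm above the counter. The handle is a vertical round dark bar 12 mm thick, 50 to 130 mm above the counter, mid-width, axis 30 mm in front of the front plate, held by two 10 mm stubs at heights 60 and 80 mm. Drawer in: 10 mm behind the bay's front plane. Axes as the bay's; moves with the drawer.
- slot (a point): Middle of the floor of the drawer's front compartment, 75 mm above the counter; 83 mm behind the drawer_grip point; axes as the bay's; moves with the drawer. The compartment is 86 mm along x and 226 mm along y. Around it: front plate 10 mm thick, top 130 mm above the counter; sides, tops 115 mm; a fir divider 6 mm thick, top 105 mm.
- spurtle: Loose flat wooden spurtle, 180 mm long, 60 g, lying on the counter to the right. Origin at the middle of its length, on its underside; x points along it to the blade, z up. Handle from x = -90 to +10 mm, 22 mm wide, 20 mm thick; blade from +10 to +90 mm, 40 mm wide, 12 mm thick. Balances about its origin; grip the handle at x = -12 mm.
- jar: Loose green glass jar, 72 mm across, 120 mm high, steel lid; stands to the left. Origin at the centre of its base. Leave alone.
- bowl: Loose stoneware pinch bowl, 90 mm across, 45 mm high; stands at the far right. Origin at the centre of its base. Leave alone.
- bucket_lid: Loose clear plastic dough bucket lid, 160 mm across, 14 mm high, lying to the left, nearer than the jar. Origin at the centre of its underside. Leave alone.
There are look-alikes about, which are no part of the job. Of the things shaped like the spurtle, the wooden one is meant.

How it is judged:
On the way, in this order (a step that is already met when the one before it is completed fails the run):
1. the door is being swung by its handle (value of joint door above 0.3 rad and distance between the grasp point and door_grip below 0.08 m and contact force between the fingers and anything else above 0.3 N), for 0.1 s.
2. the door stands about square to the front (past 1.4 rad) (value of joint door above 1.4 rad), for 0.2 s.
3. the drawer is pulled out (past 200 mm of 220) (value of joint drawer above 0.2 m and value of joint door above 1.4 rad), for 0.2 s.
At the end, for the whole second after the job is handed in: Door open past 1.4 rad, drawer out past 190 mm; spurtle at rest, right side up on the front compartment's floor (within 8 mm of it, tilt under 0.15 rad), its middle within 30 mm of the compartment's both ways, lengthwise across the drawer within 0.35 rad, blade to either side (value of joint door above 1.4 rad and value of joint drawer above 0.19 m and x of spurtle in the frame of slot between -0.03 and 0.03 m and y of spurtle in the frame of slot between -0.03 and 0.03 m and z of spurtle in the frame of slot between -0.005 and 0.008 m and angle between spurtle's own z axis and vertical below 0.15 rad and angle between the x axis of spurtle and the y axis of slot, either way round below 0.35 rad and linear speed of spurtle below 0.03 m/s); the robot touches nothing.
It fails at once if the glass jar is pushed more than 30 mm or knocked over (distance of jar from where it was at the start of the episode above 0.03 m or angle between jar's own z axis and vertical above 0.4 rad).
It fails at once if the pinch bowl is pushed more than 30 mm or knocked over (distance of bowl from where it was at the start of the episode above 0.03 m or angle between bowl's own z axis and vertical above 0.4 rad).
It fails at once if the dough bucket lid is pushed more than 30 mm or knocked over (distance of bucket_lid from where it was at the start of the episode above 0.03 m or angle between bucket_lid's own z axis and vertical above 0.4 rad).
It fails at once if the spurtle is dropped into the drawer (falls free at over 1 m/s) (linear speed of spurtle above 1 m/s and contact force between the fingers and spurtle below 0.05 N and horizontal distance between spurtle and slot below 0.15 m).
It also fails if it takes over 72 s, if anything falls off the work surface, if the arm or the gripper's body presses on something with over 40 N, if the wrist force passes 120 N, or if a joint passes its speed limit or range.

## Working session

There is one attempt and no reset: what is moved stays moved. The work goes in short steps, Python scripts to look and compute and a tool call to move; the robot and the scene stay as the last step left them, time stands still between calls to the robot, and variables do not carry over. Pictures are saved under pics/ and viewed, on a budget of 10 in all, crops included, one or two more only if the job needs it, and the job is handed in when it is done.

Besides the shell and the picture viewer there is one more tool, called after "Request:" by a JSON object that holds its "op" and its "data". step_arm: Moves the arm, as the interface text tells. Its arguments: {"type":"object","properties":{"commands":{"type":"array","items":{"type":"array","items":{"type":"number"}}}},"required":["commands"]}

```bash
ls; mkdir -p pics
cat > h.py <<'E'
import numpy as np, cv2
from scipy.spatial.transform import Rotation as R
from workcell import get_obs, vision, job, nets, manip
def snap(cam):
    return vision.read_camera(cam), vision.camera_info(cam)
def w(info,p):
    return (np.array(info["world_from_camera"])@np.r_[p,1])[:3]
def px(info,P):
    p=np.linalg.inv(np.array(info["world_from_camera"]))@np.r_[P,1]
    return info["fx"]*p[0]/-p[2]+info["cx"], info["fy"]*-p[1]/-p[2]+info["cy"]
def ray(info,u,v,z):
    T=np.array(info["world_from_camera"]); d=T[:3,:3]@np.array([(u-info["cx"])/info["fx"],-(v-info["cy"])/info["fy"],-1]); o=T[:3,3]
    return o+d*(z-o[2])/d[2]
E
python3 - <<'E'
from h import *
o=get_obs(); print(o["time"],o["position"],o["ee_rot"],manip.tcp_to_grasp, [a for a in dir(manip) if a[0]!='_'])
ims=[]
for c in ("scene","top"):
    im,i=snap(c); cv2.imwrite(f"pics/{c}0.png",im[...,::-1]); print(c,{k:v for k,v in i.items() if k!="world_from_camera"},np.round(i["world_from_camera"],3).tolist())
    for q in ["door_grip","lip","hinge","spurtle","jar","bowl","bucket_lid","drawer_grip"]:
        for r in nets.place_of(q,c)[:3]: 
            P=w(i,r["point"]); print(q,round(r["confidence"],2),P.round(3),np.round(px(i,P)))
E
```

```text
pics
0.0 [0.23992259 0.6301545  0.23739247] [-1.36088583 -0.93576805  0.9388877 ] -0.0187 ['PlanningError', 'tcp_to_grasp']
scene {'fx': 357.46004629384186, 'fy': 357.46004629384186, 'cx': 258.8577539099736, 'cy': 186.21517112259804} [[0.296, -0.694, 0.657, 1.293], [0.955, 0.224, -0.193, -0.225], [-0.013, 0.684, 0.729, 0.994], [0.0, 0.0, 0.0, 1.0]]
door_grip 0.53 [ 0.424 -0.32  -0.001] [165. 214.]
door_grip 0.37 [ 0.666 -0.02   0.108] [266. 227.]
lip 0.7 [ 0.619 -0.023  0.309] [260. 170.]
spurtle 0.71 [ 0.425 -0.316 -0.   ] [166. 214.]
spurtle 0.45 [ 0.336 -0.134  0.   ] [211. 185.]
jar 0.59 [ 0.575  0.432 -0.002] [374. 196.]
bowl 0.75 [ 0.56  -0.52  -0.003] [108. 260.]
bucket_lid 0.69 [ 0.428 -0.317  0.001] [166. 214.]
bucket_lid 0.64 [ 0.435  0.341 -0.004] [335. 176.]
drawer_grip 0.58 [ 0.669 -0.018  0.11 ] [267. 227.]
top {'fx': 430.0288950401191, 'fy': 430.0288950401191, 'cx': 254.36511856388154, 'cy': 196.42363425439075} [[-0.016, 0.993, -0.117, 0.394], [-1.0, -0.015, 0.011, -0.025], [0.009, 0.117, 0.993, 1.747], [0.0, 0.0, 0.0, 1.0]]
door_grip 0.62 [ 0.589 -0.107  0.161] [272. 194.]
lip 0.94 [ 0.612 -0.019  0.312] [248. 182.]
hinge 0.67 [0.655 0.108 0.004] [217. 183.]
spurtle 0.7 [ 0.422 -0.315  0.005] [322. 239.]
spurtle 0.62 [ 0.339 -0.135  0.001] [278. 260.]
jar 0.6 [0.57  0.433 0.001] [137. 205.]
bowl 0.92 [ 0.561 -0.521 -0.001] [371. 204.]
bucket_lid 0.57 [0.434 0.338 0.002] [160. 239.]
```

View pics/top0.png

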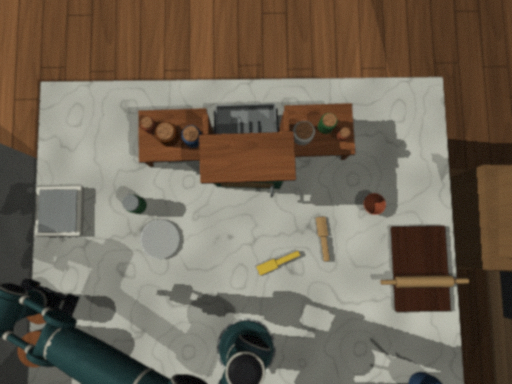

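View pics/scene0.png

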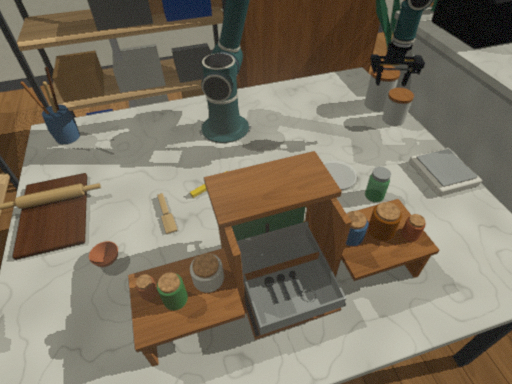

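The top view shows the bay board at (248,160). Two things could be the spurtle: a wooden one at (323,238) and a yellow one at (278,263). The rolling pin at (425,282) is different in shape. By the description I choose the wooden one; a close crop will check it.

Run:
```python
from h import *
im=cv2.imread("pics/top0.png")
i=vision.camera_info("top")
a=cv2.resize(im[205:275,255:345],None,fx=6,fy=6,interpolation=cv2.INTER_CUBIC)[:, :]
b=cv2.resize(im[95:205,190:310],None,fx=5,fy=5,interpolation=cv2.INTER_CUBIC)
b=cv2.resize(b,None,fx=420/550*1.0,fy=420/550*1.0)
cv2.imwrite("pics/c1.png",np.hstack([a[:420,:340+0],b[:420]]) if 0 else np.hstack([a[:, 170:],b]))
# board edges: red-brown segmentation
hsv=cv2.cvtColor(im,cv2.COLOR_BGR2HSV)
sub=hsv[125:200,190:305]; m=((sub[...,1]>90)&((sub[...,0]<20))).astype(np.uint8)
# front edge: last masked row per column
pts=[]
g=im[...,2].astype(float)
for u in range(208,288):
    rows=np.where(m[:,u-190])[0]
    if len(rows): pts.append((u,125+rows.max()+.5))
pts=np.array(pts); k=np.polyfit(pts[:,0],pts[:,1],1); r=pts[:,1]-np.polyval(k,pts[:,0]); ok=abs(r)<1.2;k=np.polyfit(pts[ok,0],pts[ok,1],1)
print(k,ok.sum())
for v in(150,160,170):
    c=np.where(m[v-125])[0]; print(v,190+c.min(),190+c.max())
A=ray(i,208,np.polyval(k,208),.31);B=ray(i,288,np.polyval(k,288),.31);print(A,B,"yaw",np.arctan2((A-B)[1],(A-B)[0])-np.pi/2)
A=ray(i,208,np.polyval(k,208),.332);print(A)
# spurtle mask
sub=hsv[205:275,305:345]; m=((sub[...,1]>70)&(sub[...,0]<25)&(sub[...,2]>110)).astype(np.uint8)
ys,xs=np.where(m); P=np.array([ray(i,x+305,y+205,.012)[:2] for x,y in zip(xs,ys)])
r=cv2.minAreaRect(P.astype(np.float32)*1000); print(r,cv2.boxPoints(r)); 
c=P.mean(0);u,s,vt=np.linalg.svd(P-c);d=vt[0]; print("c",c,"dir",d); t=(P-c)@d; 
for lo in np.arange(-.1,.1,.02): 
    q=((P-c)@vt[1])[(t>=lo)&(t<lo+.02)]; print(round(lo,2),len(q), np.ptp(q) if len(q) else 0)
for c in ("top","top","scene","scene"):
    im2,i=snap(c)
    for q in ["door_grip","lip","hinge","spurtle"]:
        for r in nets.place_of(q,c)[:2]: print(c,q,round(r["confidence"],2),w(i,r["point"]).round(4))
```

```text
[-1.31758735e-02  1.88062854e+02] 22
150 190 304
160 190 294
170 199 295
[0.60339776 0.11457637 0.31      ] [ 0.60294418 -0.15551981  0.31      ] yaw -0.001679350012488312
[0.60018737 0.11244401 0.332     ]
((424.51031494140625, -317.3908996582031), (175.6419219970703, 40.645103454589844), 5.249105453491211) [[ 335.19843 -305.18796]
 [ 338.91687 -345.66263]
 [ 513.8222  -329.59384]
 [ 510.10376 -289.11917]]
c [ 0.43428876 -0.31728231] dir [-0.99365772 -0.11244706]
-0.1 0 0
-0.08 44 0.03793122114450205
-0.06 50 0.04011884613624105
-0.04 50 0.039020678012020596
-0.02 50 0.04062873404994496
0.0 32 0.02458114939830304
0.02 30 0.02394209280242912
0.04 31 0.02286969361298099
0.06 32 0.024481885231745344
0.08 29 0.024435978018203006
top door_grip 0.76 [ 0.5911 -0.1003  0.1608]
top lip 0.74 [ 0.6129 -0.0184  0.314 ]
top hinge 0.81 [6.581e-01 1.087e-01 6.000e-04]
top hinge 0.74 [ 0.4235 -0.3207  0.0045]
top spurtle 0.74 [ 0.423  -0.3172  0.004 ]
top spurtle 0.56 [ 0.3372 -0.1353  0.0019]
top door_grip 0.77 [ 0.5883 -0.1032  0.159 ]
top lip 0.58 [ 0.6118 -0.0184  0.3121]
top hinge 0.93 [0.6558 0.1107 0.002 ]
top spurtle 0.61 [ 0.4227 -0.3163  0.0043]
top spurtle 0.58 [ 0.3397 -0.1347  0.0015]
scene lip 0.63 [ 0.6184 -0.0194  0.3072]
scene lip 0.46 [ 0.5712  0.4305 -0.0037]
scene spurtle 0.7 [ 0.4272 -0.3194  0.0009]
scene spurtle 0.64 [ 0.3344 -0.1303  0.0009]
scene lip 0.83 [ 0.6167 -0.0205  0.3071]
scene spurtle 0.62 [ 0.4259 -0.3185 -0.0029]
scene spurtle 0.44 [ 0.3338 -0.1306 -0.0007]
```

View pics/c1.png

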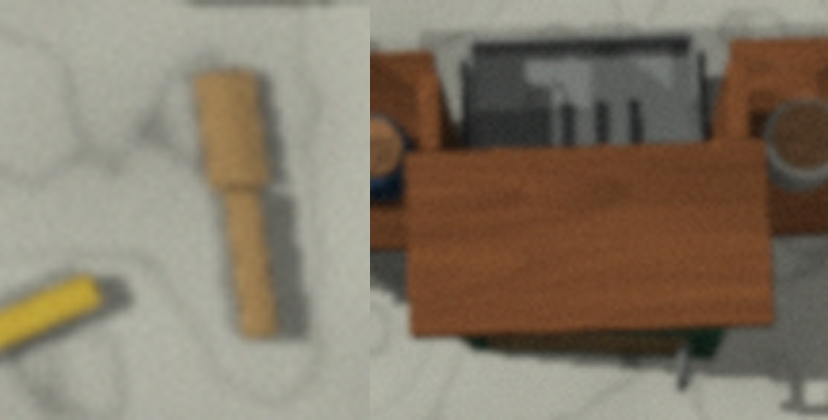

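The crop confirms it: the wooden spurtle has its wide blade pointing away (+x) and its thin handle toward the robot, and the other one is yellow. The door is slightly ajar. The fits put the bay origin at about (0.659,-0.019) with a yaw of about 0.012, and the door at about 0.08 rad.

```bash
cat >> h.py <<'E'
from scipy.linalg import logm
def pose():
    o=get_obs(); T=np.eye(4); T[:3,:3]=R.from_rotvec(o["ee_rot"]).as_matrix(); T[:3,3]=o["position"]; return o,T
def ori(head,lean,flip=None,Rn=None):
    """approach heading (rad, world), lean from straight down (rad); tool x horizontal"""
    y=np.array([np.sin(lean)*np.cos(head),np.sin(lean)*np.sin(head),-np.cos(lean)])
    x=np.array([-np.sin(head),np.cos(head),0])
    if flip is None: flip=1 if x@Rn[:,0]>=0 else -1
    x=x*flip
    return np.c_[x,y,np.cross(x,y)]
G=manip.tcp_to_grasp
def target(grasp,Rm):
    T=np.eye(4);T[:3,:3]=Rm;T[:3,3]=np.array(grasp)-Rm[:,1]*G; return T
def plan(T0,T1,n=None,vmax=4.5):
    D=np.linalg.inv(T0)@T1; rv=R.from_matrix(D[:3,:3]).as_rotvec()
    th=np.degrees(np.linalg.norm(rv))
    if n is None: n=int(np.ceil(max(np.linalg.norm(D[:3,3])*100/vmax,np.abs(np.degrees(rv)).max()/8,1)))
    S=np.real(logm(D))/n; from scipy.linalg import expm
    E=expm(S); r=np.degrees(R.from_matrix(E[:3,:3]).as_rotvec())
    print("rows",n,"each",np.r_[E[:3,3]*100,r].round(2)); return n
E
python3 - <<'E'
from h import *
o,T=pose(); print(T.round(3))
A=target([0.42,0.05,0.30],ori(0.1,np.radians(35),Rn=T[:3,:3]))
H=np.array([.5895,-.1035,.162])
Rm=ori(0.1,np.radians(35),Rn=T[:3,:3])
B=target(H-Rm[:,1]*.11,Rm); print(A[:3,3],B[:3,3])
plan(T,A);plan(A,B);plan(T,B)
E
```

```text
[[ 0.356  0.    -0.935  0.24 ]
 [ 0.935 -0.     0.356  0.631]
 [-0.    -1.    -0.     0.239]
 [ 0.     0.     0.     1.   ]]
[0.43067229 0.0510708  0.28468186] [ 0.53739409 -0.10872803  0.23678858]
rows 14 each [-3.91  0.15 -2.05 -2.45 -1.84 -0.58]
rows 5 each [-3.39  1.82 -0.93  0.    0.    0.  ]
rows 18 each [-3.86  0.57 -2.21 -1.91 -1.43 -0.45]
```

Request:
{"op": "step_arm", "data": {"commands": [[-3.9,0.15,-2.05,-2.45,-1.85,-0.6,0.9],[-3.9,0.15,-2.05,-2.45,-1.85,-0.6,0.9],[-3.9,0.15,-2.05,-2.45,-1.85,-0.6,0.9],[-3.9,0.15,-2.05,-2.45,-1.85,-0.6,0.9],[-3.9,0.15,-2.05,-2.45,-1.85,-0.6,0.9]]}}

```text
time: 2.4
position: [0.281, 0.4129, 0.2367]
ee_rot: [-1.446, -1.222, 0.938]
force: [0.3, -0.5, 0.6]
gripper_width: 0.898
```

Request:
{"op": "step_arm", "data": {"commands": [[-3.9,0.15,-2.05,-2.45,-1.85,-0.6,0.9],[-3.9,0.15,-2.05,-2.45,-1.85,-0.6,0.9],[-3.9,0.15,-2.05,-2.45,-1.85,-0.6,0.9],[-3.9,0.15,-2.05,-2.45,-1.85,-0.6,0.9],[-3.9,0.15,-2.05,-2.45,-1.85,-0.6,0.9]]}}

```text
time: 2.9
position: [0.3543, 0.2064, 0.2535]
ee_rot: [-1.519, -1.511, 0.925]
force: [1.1, 0.1, 1.1]
gripper_width: 0.901
```

Request:
{"op": "step_arm", "data": {"commands": [[-3.9,0.15,-2.05,-2.45,-1.85,-0.6,0.9],[-3.9,0.15,-2.05,-2.45,-1.85,-0.6,0.9],[-3.9,0.15,-2.05,-2.45,-1.85,-0.6,0.9],[-3.9,0.15,-2.05,-2.45,-1.85,-0.6,0.9],[0,0,0,0,0,0,0.9]]}}

```text
time: 3.4
position: [0.4262, 0.0617, 0.2811]
ee_rot: [-1.568, -1.712, 0.9]
force: [-1.0, 0.2, 0.1]
gripper_width: 0.901
```

Run:
```python
from h import *
o,T=pose(); print(o["time"],T.round(3),np.round(o["joint_pos"],2))
im,i=snap("wrist"); cv2.imwrite("pics/w1.png",im[...,::-1])
for q in ["door_grip","lip","hinge"]:
    for f in (nets.place_of,):
        for r in f(q,"wrist")[:2]: P=w(i,r["point"]);print(q,round(r["confidence"],2),P.round(4),np.round(px(i,P)))
H=np.array([.5895,-.1035,.162])
Rm=ori(0.1,np.radians(35),Rn=T[:3,:3]); B=target(H-Rm[:,1]*.09,Rm); plan(T,B); print(np.round(px(i,H)))
```

```text
3.4 [[-0.083  0.558 -0.826  0.426]
 [ 0.996  0.054 -0.064  0.062]
 [ 0.009 -0.828 -0.561  0.281]
 [ 0.     0.     0.     1.   ]] [ 0.08 -0.68  2.4   0.01  0.82 -1.58]
door_grip 0.6 [ 0.5868 -0.1048  0.1629] [ 92. 219.]
hinge 0.75 [ 0.651   0.1105 -0.0033] [276. 160.]
rows 5 each [-3.6   2.19 -1.09 -0.18 -0.21 -0.02]
[ 94. 220.]
```

Request:
{"op": "step_arm", "data": {"commands": [[-3.6,2.2,-1.1,-0.2,-0.2,0,0.7],[-3.6,2.2,-1.1,-0.2,-0.2,0,0.7],[-3.6,2.2,-1.1,-0.2,-0.2,0,0.7],[-3.6,2.2,-1.1,-0.2,-0.2,0,0.7],[-3.6,2.2,-1.1,-0.2,-0.2,0,0.7]]}}

```text
time: 4.1
position: [0.551, -0.0987, 0.2177]
ee_rot: [-1.559, -1.749, 0.912]
force: [0.4, -0.1, 0.4]
gripper_width: 0.702
```

Request:
{"op": "step_arm", "data": {"commands": [[0,0,0,0,0,0,0.7]]}}

```text
time: 4.2
position: [0.5514, -0.1006, 0.2152]
ee_rot: [-1.558, -1.742, 0.912]
force: [0.9, 1.0, -1.0]
gripper_width: 0.698
```

Run:
```python
from h import *
o,T=pose(); print(o["time"],T.round(3),np.round(o["joint_pos"],2))
L=[]
for k in range(3):
    im,i=snap("wrist")
    for q in ["door_grip","hinge"]:
        for r in nets.place_of(q,"wrist")[:1]: P=w(i,r["point"]);print(q,round(r["confidence"],2),P.round(4),np.round(px(i,P)))
H=np.array([.5885,-.104,.162]); u,v=map(int,px(i,H)); cv2.circle(im,(u,v),3,(255,0,0),1)
cv2.imwrite("pics/w2.png",im[...,::-1])
B=target(H,T[:3,:3]); plan(T,B)
```

```text
4.2 [[-0.109  0.564 -0.818  0.551]
 [ 0.994  0.065 -0.088 -0.101]
 [ 0.003 -0.823 -0.568  0.215]
 [ 0.     0.     0.     1.   ]] [-0.39 -0.25  2.28  0.49  0.63 -2.4 ]
door_grip 0.65 [ 0.5913 -0.1055  0.1595] [246. 203.]
hinge 0.84 [ 6.506e-01  1.124e-01 -1.000e-04] [424. 137.]
door_grip 0.73 [ 0.5914 -0.1091  0.1664] [239. 208.]
hinge 0.66 [ 0.6537  0.1068 -0.0029] [416. 135.]
door_grip 0.67 [ 0.5938 -0.1062  0.1643] [245. 207.]
hinge 0.77 [6.491e-01 1.083e-01 2.000e-04] [421. 133.]
rows 2 each [-0.38  4.16  0.01  0.    0.    0.  ]
```

View pics/w2.png

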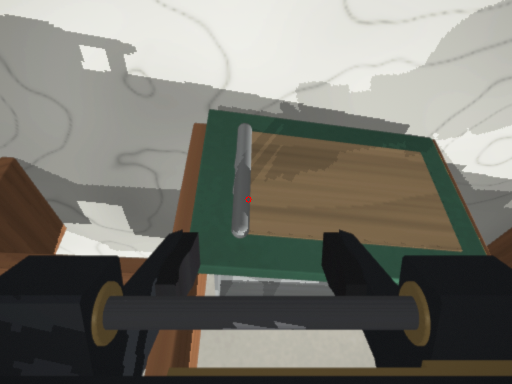

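The bar runs from (245,127) at the bottom to (239,235) at the top. My mark at (249,199) sits about 8 px to its right, so I use y ≈ -0.107.

Request:
{"op": "step_arm", "data": {"commands": [[-0.5,2.8,0,0,0,0,0.7],[-0.5,2.8,0,0,0,0,0.7],[-0.05,2.8,0,0,0,0,0.7],[0,0,0,0,0,0,0.7],[0,0,0,0,0,0,0]]}}

```text
time: 5.15
position: [0.5982, -0.1054, 0.1496]
ee_rot: [-1.563, -1.744, 0.91]
force: [0.0, -0.3, 1.3]
gripper_width: 0.63
```

Request:
{"op": "step_arm", "data": {"commands": [[0,0,0,0,0,0,0],[0,0,0,0,0,0,0],[0,0,0,0,0,0,0],[0,0,0,0,0,0,0]]}}

```text
time: 5.55
position: [0.5988, -0.1062, 0.1508]
ee_rot: [-1.566, -1.745, 0.909]
force: [-0.5, -0.4, -0.7]
gripper_width: 0.275
```

Run:
```python
from h import *
o,T=pose(); g=T[:3,3]+T[:3,1]*G; print(o["time"],g.round(4),np.round(o["joint_pos"],2),o["gripper_width"],np.round(o["force"],1))
for hinge in ([.6575,.110],):
    c=np.array([*hinge,0])
    d=g-c; print("r",np.hypot(*d[:2]),"phi",np.arctan2(-d[0],-d[1])-np.arctan2(53,222)-(-.012))
    dp=-np.radians(5); Rz=R.from_euler('z',dp).as_matrix(); W=np.eye(4);W[:3,:3]=Rz;W[:3,3]=c-Rz@c
    plan(T,W@T,1)
```

```text
5.55 [ 0.5881 -0.1073  0.1661] [-0.36 -0.07  2.26  0.62  0.46 -2.53] 0.27454417114433904 [-0.5 -0.4 -0.7]
r 0.2281493782083084 phi 0.08661371385137125
rows 1 each [ 0.79 -1.02  1.46  0.    4.1   2.87]
```

Request:
{"op": "step_arm", "data": {"commands": [[0,0,0,0,0,0,0],[0,0,0,0,0,0,0],[0,0,0,0,0,0,0],[0.4,-0.5,0.75,0,2.05,1.45,0],[0.8,-1.0,1.45,0,4.1,2.85,0]]}}

```text
time: 6.05
position: [0.5733, -0.0987, 0.1502]
ee_rot: [-1.659, -1.622, 0.846]
force: [-2.9, -8.0, -1.4]
gripper_width: 0.128
```

Request:
{"op": "step_arm", "data": {"commands": [[0.8,-1.0,1.45,0,4.1,2.85,0],[0.8,-1.0,1.45,0,4.1,2.85,0]]}}

```text
time: 6.25
position: [0.5476, -0.0866, 0.1501]
ee_rot: [-1.737, -1.502, 0.791]
force: [-9.8, -20.2, 6.5]
gripper_width: 0.125
```

```bash
cat > sw.py <<'E'
from h import *
o,T=pose(); g=T[:3,3]+T[:3,1]*G; print(o["time"],g.round(4),np.round(o["joint_pos"],2),o["gripper_width"],np.round(o["force"],1))
c=np.array([.6575,.110,0])
d=g-c; phi=np.arctan2(-d[0],-d[1])-np.arctan2(53,222)+.012; phi=phi%(2*np.pi); r=np.hypot(*d[:2])
print("r",r,"phi",phi, "head",np.arctan2(T[1,1],T[0,1]))
dp=-np.radians(5); Rz=R.from_euler('z',dp).as_matrix(); W=np.eye(4);W[:3,:3]=Rz;W[:3,3]=c-Rz@c
plan(T,W@T,1)
E
python3 sw.py
```

```text
6.25 [ 0.5371 -0.085   0.1654] [-0.23 -0.21  2.38  0.13  0.36 -1.77] 0.12471153031232687 [ -9.8 -20.2   6.5]
r 0.22923259211955563 phi 0.3307952377929101 head -0.1487892201687932
rows 1 each [ 0.78 -1.03  1.48  0.02  4.11  2.85]
```

Request:
{"op": "step_arm", "data": {"commands": [[0.4,-1.1,1.6,0,4.1,2.85,0],[0.8,-1.05,1.5,0,4.1,2.85,0],[0.8,-1.05,1.5,0,4.1,2.85,0]]}}

```text
time: 6.55
position: [0.5137, -0.0643, 0.1499]
ee_rot: [-1.826, -1.331, 0.709]
force: [-5.7, -8.3, 7.8]
gripper_width: 0.127
```

```bash
sed -i 's/c=np.array.*/c=np.array([.6555,.1065,0])/' sw.py; python3 sw.py
```

```text
6.55 [ 0.5037 -0.0611  0.1654] [-0.09 -0.28  2.43 -0.31  0.42 -1.11] 0.12743022062073628 [-5.7 -8.3  7.8]
r 0.22611562780417505 phi 0.5137537444306556 head -0.3137822074671916
rows 1 each [ 0.8  -0.99  1.46  0.01  4.14  2.81]
```

Request:
{"op": "step_arm", "data": {"commands": [[0.7,-1.05,1.5,0,4.1,2.85,0],[0.75,-1.0,1.5,0,4.1,2.85,0],[0.8,-1.0,1.5,0,4.1,2.85,0],[0.8,-1.0,1.5,0,4.1,2.85,0]]}}

```text
time: 6.95
position: [0.4664, -0.0127, 0.1499]
ee_rot: [-1.97, -1.017, 0.549]
force: [-0.8, -2.6, 4.7]
gripper_width: 0.125
```

```bash
python3 sw.py
```

```text
6.95 [ 0.458  -0.0066  0.1654] [ 0.23 -0.29  2.44 -0.7   0.71 -0.25] 0.12540319385568574 [-0.8 -2.6  4.7]
r 0.22762911128165217 phi 0.8283657201067535 head -0.6238473498653931
rows 1 each [ 0.83 -0.99  1.46  0.03  4.15  2.79]
```

Request:
{"op": "step_arm", "data": {"commands": [[0.8,-1.0,1.45,0,4.15,2.8,0],[0.8,-1.0,1.45,0,4.15,2.8,0],[0.8,-1.0,1.45,0,4.15,2.8,0],[0.8,-1.0,1.45,0,4.15,2.8,0]]}}

```text
time: 7.35
position: [0.4352, 0.0595, 0.1499]
ee_rot: [-2.087, -0.65, 0.357]
force: [-2.6, -3.0, 11.0]
gripper_width: 0.126
```

```bash
python3 sw.py
```

```text
7.35 [0.4293 0.0682 0.1654] [ 0.52 -0.14  2.32 -0.71  1.03  0.31] 0.12629382810083353 [-2.6 -3.  11. ]
r 0.2293967651147375 phi 1.1805834914390043 head -0.9745356594460092
rows 1 each [ 0.84 -1.    1.47  0.04  4.15  2.79]
```

Request:
{"op": "step_arm", "data": {"commands": [[0.8,-1.0,1.45,0,4.15,2.8,0],[0.8,-1.0,1.45,0,4.15,2.8,0],[0.8,-1.0,1.45,0,4.15,2.8,0]]}}

```text
time: 7.65
position: [0.4291, 0.1177, 0.1498]
ee_rot: [-2.141, -0.37, 0.209]
force: [-1.2, -1.9, 11.8]
gripper_width: 0.127
```

Request:
{"op": "step_arm", "data": {"commands": [[0.8,-1.0,1.45,0,4.15,2.8,0],[0.8,-1.0,1.45,0,4.15,2.8,0],[0.4,-0.5,0.7,0,2,1.4,0],[0,0,0,0,0,0,0]]}}

```text
time: 8.05
position: [0.436, 0.1665, 0.1499]
ee_rot: [-2.161, -0.134, 0.088]
force: [-7.6, 2.3, 13.8]
gripper_width: 0.127
```

```bash
python3 sw.py
```

```text
8.05 [0.4348 0.1769 0.1654] [ 0.66  0.16  2.02 -0.51  1.33  0.75] 0.12673982031049333 [-7.6  2.3 13.8]
r 0.23162086718043742 phi 1.6572875469054318 head -1.4581437663413057
rows 1 each [ 0.85 -1.01  1.48  0.06  4.14  2.8 ]
```

Request:
{"op": "step_arm", "data": {"commands": [[0,0,0,0,0,0,0.6],[0,0,0,0,0,0,0.6],[0,0,0,0,0,0,0.6],[0,-0.5,0,0,0,0,0.6],[0,-2.5,0,0,0,0,0.7]]}}

```text
time: 8.55
position: [0.4323, 0.1795, 0.1709]
ee_rot: [-2.164, -0.134, 0.093]
force: [0.1, -0.5, -0.4]
gripper_width: 0.556
```

Request:
{"op": "step_arm", "data": {"commands": [[0,-4,0,0,0,0,0.7],[0,-4,0,0,0,0,0.7],[0,-3,0,0,0,0,0.7]]}}

```text
time: 8.85
position: [0.4271, 0.2437, 0.2662]
ee_rot: [-2.159, -0.14, 0.087]
force: [1.2, 0.4, 0.3]
gripper_width: 0.704
```

Run:
```python
from h import *
from scipy.optimize import least_squares
P=np.array([[.5881,-.1073],[.5037,-.0611],[.458,-.0066],[.4293,.0682],[.4348,.1769]])
s=least_squares(lambda c:np.hypot(*(P-c).T)-.2282,[.656,.108]);print(s.x,s.fun)
o,T=pose(); print(o["time"],T[:3,3].round(3),np.round(o["joint_pos"],2),o["gripper_width"],np.round(o["force"],1))
for c in("top","wrist"):
    im,i=snap(c); cv2.imwrite(f"pics/{c}3.png",im[...,::-1])
    for q in ["door_grip","drawer_grip","lip","hinge","slot"]:
        for r in nets.place_of(q,c)[:1]: p=w(i,r["point"]);print(c,q,round(r["confidence"],2),p.round(4))
Rm=ori(0.012,np.radians(35),Rn=T[:3,:3]); H=np.array([.668,-.02,.110])
A=T.copy();A[2,3]+=.03
B=target(H-Rm[:,1]*.20,Rm);print(B[:3,3]); plan(T,B);
```

```text
[0.6533635  0.11130031] [-6.53441280e-05  1.00310128e-04 -1.72186138e-05 -2.88140892e-05
 -4.19875813e-06]
8.85 [0.427 0.244 0.266] [ 0.78  0.13  1.82 -0.46  1.58  0.73] 0.7035762277820049 [1.2 0.4 0.3]
top door_grip 0.77 [0.4352 0.177  0.1586]
top lip 0.63 [ 0.6112 -0.0178  0.3115]
top hinge 0.89 [0.6535 0.1108 0.001 ]
top slot 0.44 [ 0.6112 -0.0183  0.3125]
wrist door_grip 0.77 [0.4356 0.1733 0.1624]
wrist drawer_grip 0.83 [ 0.668  -0.0163  0.1069]
wrist hinge 0.74 [ 6.517e-01  1.081e-01 -1.000e-04]
[ 0.56401808 -0.02124784  0.25851227]
rows 9 each [-1.07  2.02 -2.81 -0.14 -7.58 -5.26]
```

View pics/top3.png

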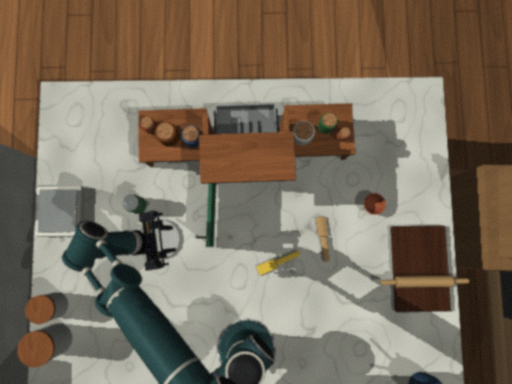

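The top view shows the door standing about square, from (213,183) to (209,245), with the jar at (134,203) and the lid untouched. The circle fit puts the hinge at (.6534,.1113) to 0.1 mm, so the drawer handle should be at about (.665,-.0176).

```bash
cat >> h.py <<'E'
from scipy.spatial.transform import Slerp
def rows(T0,T1,n):
    sl=Slerp([0,1],R.from_matrix([T0[:3,:3],T1[:3,:3]]));prev=T0
    for k in range(1,n+1):
        T=np.eye(4);T[:3,:3]=sl(k/n).as_matrix();T[:3,3]=T0[:3,3]+(T1[:3,3]-T0[:3,3])*k/n
        D=np.linalg.inv(prev)@T; print(np.r_[D[:3,3]*100,np.degrees(R.from_matrix(D[:3,:3]).as_rotvec())].round(2).tolist(),T[:3,3].round(3)); prev=T
E
python3 - <<'E'
from h import *
o,T=pose()
H=np.array([.665,-.0176,.110])
B=np.eye(4)
M=np.eye(4);M[:3,:3]=ori(-.65,np.radians(33),Rn=T[:3,:3]);M[:3,3]=[.44,.10,.285]
Rm=ori(0.012,np.radians(35),Rn=T[:3,:3]); B=target(H-Rm[:,1]*.17,Rm); B[2,3]=.25; B[0,3]=.545
rows(T,M,6); rows(M,B,6)
E
```

```text
[-0.1, 1.03, -2.17, 0.11, -6.21, -4.24] [0.429 0.218 0.267]
[-0.41, 1.0, -2.14, 0.11, -6.21, -4.24] [0.431 0.195 0.27 ]
[-0.71, 0.96, -2.08, 0.11, -6.21, -4.24] [0.433 0.171 0.274]
[-1.0, 0.89, -1.99, 0.11, -6.21, -4.24] [0.436 0.147 0.278]
[-1.27, 0.8, -1.87, 0.11, -6.21, -4.24] [0.438 0.124 0.281]
[-1.52, 0.69, -1.72, 0.11, -6.21, -4.24] [0.44  0.1   0.285]
[-0.52, 1.9, -1.85, -0.32, -5.24, -3.54] [0.458 0.08  0.279]
[-0.8, 1.87, -1.78, -0.32, -5.24, -3.54] [0.475 0.06  0.273]
[-1.07, 1.82, -1.69, -0.32, -5.24, -3.54] [0.493 0.041 0.267]
[-1.33, 1.76, -1.57, -0.32, -5.24, -3.54] [0.51  0.021 0.262]
[-1.57, 1.68, -1.43, -0.32, -5.24, -3.54] [0.528 0.001 0.256]
[-1.8, 1.58, -1.26, -0.32, -5.24, -3.54] [ 0.545 -0.019  0.25 ]
```

Request:
{"op": "step_arm", "data": {"commands": [[-0.1,1.0,-2.2,0.1,-6.2,-4.25,0.7],[-0.4,1.0,-2.15,0.1,-6.2,-4.25,0.7],[-0.7,0.95,-2.1,0.1,-6.2,-4.25,0.7],[-1.0,0.9,-2.0,0.1,-6.2,-4.25,0.7],[-1.3,0.8,-1.9,0.1,-6.2,-4.25,0.7]]}}

```text
time: 9.95
position: [0.4381, 0.123, 0.2826]
ee_rot: [-2.017, -0.847, 0.46]
force: [0.2, 0.4, 0.1]
gripper_width: 0.697
```

Request:
{"op": "step_arm", "data": {"commands": [[-1.5,0.7,-1.7,0.1,-6.2,-4.25,0.7],[-0.5,1.9,-1.85,-0.3,-5.25,-3.55,0.7],[-0.8,1.85,-1.8,-0.3,-5.25,-3.55,0.7],[-1.1,1.8,-1.7,-0.3,-5.25,-3.55,0.7]]}}

```text
time: 10.35
position: [0.4905, 0.043, 0.2698]
ee_rot: [-1.829, -1.313, 0.692]
force: [0.1, -0.0, -1.1]
gripper_width: 0.701
```

Request:
{"op": "step_arm", "data": {"commands": [[-1.3,1.75,-1.6,-0.3,-5.25,-3.55,0.7],[-1.6,1.7,-1.4,-0.3,-5.25,-3.55,0.7],[-1.8,1.6,-1.25,-0.3,-5.25,-3.55,0.7],[0,0,0,0,0,0,0.7]]}}

```text
time: 10.75
position: [0.5225, 0.0028, 0.2534]
ee_rot: [-1.693, -1.526, 0.81]
force: [0.7, -0.5, -0.2]
gripper_width: 0.703
```

Run:
```python
from h import *
o,T=pose(); print(o["time"],T.round(3),np.round(o["joint_pos"],2),o["gripper_width"],np.round(o["force"],1))
H=np.array([.665,-.0176,.110])
for k in range(3):
    im,i=snap("wrist")
    for q in ["drawer_grip","lip"]:
        for r in nets.place_of(q,"wrist")[:1]: p=w(i,r["point"]);print(q,round(r["confidence"],2),p.round(4))
u,v=map(int,px(i,H)); cv2.circle(im,(u,v),3,(255,0,0),1); cv2.imwrite("pics/w4.png",im[...,::-1])
Rm=ori(0.012,np.radians(36),Rn=T[:3,:3]); B=target(H,Rm); A=target(H-Rm[:,1]*.09,Rm)
rows(T,A,2); rows(A,B,3)
```

```text
10.75 [[ 0.107  0.551 -0.827  0.523]
 [ 0.994 -0.053  0.094  0.003]
 [ 0.007 -0.833 -0.554  0.253]
 [ 0.     0.     0.     1.   ]] [-0.01 -0.4   2.31 -0.08  0.65 -1.43] 0.7031737635857733 [ 0.7 -0.5 -0.2]
drawer_grip 0.59 [ 0.6691 -0.0183  0.1097]
lip 0.69 [0.6494 0.1104 0.0011]
drawer_grip 0.8 [ 0.667  -0.0167  0.11  ]
lip 0.24 [ 0.6646 -0.0185  0.1098]
drawer_grip 0.88 [ 0.6668 -0.0185  0.1095]
lip 0.44 [ 0.6672 -0.0196  0.1109]
[-0.53, 6.4, -1.89, -1.17, -2.94, -1.78] [ 0.573 -0.008  0.211]
[-0.82, 6.41, -1.72, -1.17, -2.94, -1.78] [ 0.623 -0.018  0.168]
[0.0, 3.0, 0.0, -0.0, -0.0, -0.0] [ 0.641 -0.018  0.143]
[-0.0, 3.0, -0.0, 0.0, -0.0, -0.0] [ 0.658 -0.018  0.119]
[-0.0, 3.0, 0.0, 0.0, -0.0, -0.0] [ 0.676 -0.017  0.095]
```

View pics/w4.png

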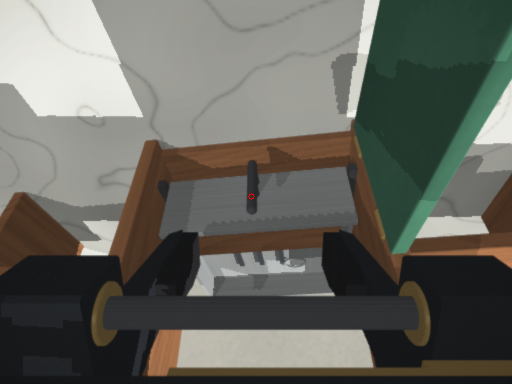

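The mark at (251,196) sits right on the dark drawer handle, and the nets agree.

Request:
{"op": "step_arm", "data": {"commands": [[-0.25,3.2,-0.95,-0.6,-1.5,-0.9,0.7],[-0.3,3.2,-0.95,-0.6,-1.5,-0.9,0.7],[-0.35,3.2,-0.9,-0.6,-1.5,-0.9,0.7],[-0.45,3.2,-0.85,-0.6,-1.5,-0.9,0.7],[0,0,0,0,0,0,0.7]]}}

```text
time: 11.7
position: [0.6243, -0.0135, 0.1652]
ee_rot: [-1.639, -1.67, 0.855]
force: [-0.5, 0.3, -0.6]
gripper_width: 0.701
```

Run:
```python
from h import *
o,T=pose(); print(o["time"],T.round(3),np.round(o["joint_pos"],2),np.round(o["force"],1))
H=np.array([.6665,-.0178,.112]); Rm=ori(0.012,np.radians(36),Rn=T[:3,:3]); B=target(H,Rm); rows(T,B,4)
```

```text
11.7 [[-0.018  0.584 -0.811  0.624]
 [ 1.     0.011 -0.015 -0.013]
 [ 0.    -0.811 -0.584  0.165]
 [ 0.     0.     0.     1.   ]] [-0.1  -0.08  2.25  0.2   0.36 -1.85] [-0.5  0.3 -0.6]
[-0.13, 2.16, -0.08, -0.06, 0.07, 0.06] [ 0.638 -0.015  0.148]
[-0.13, 2.16, -0.08, -0.06, 0.07, 0.06] [ 0.651 -0.016  0.131]
[-0.12, 2.16, -0.07, -0.06, 0.07, 0.06] [ 0.664 -0.017  0.114]
[-0.12, 2.16, -0.07, -0.06, 0.07, 0.06] [ 0.677 -0.018  0.097]
```

Request:
{"op": "step_arm", "data": {"commands": [[-0.2,2.15,-0.1,0,0,0,0.7],[-0.2,2.15,-0.1,0,0,0,0.7],[-0.1,2.15,-0.05,0,0,0,0.7],[0,2.15,0,0,0,0,0.7],[0,0,0,0,0,0,0.5]]}}

```text
time: 12.2
position: [0.6769, -0.0166, 0.1]
ee_rot: [-1.641, -1.673, 0.853]
force: [-0.1, 0.3, 1.1]
gripper_width: 0.635
```

Request:
{"op": "step_arm", "data": {"commands": [[0,0,0,0,0,0,0],[0,0,0,0,0,0,0],[0,0,0,0,0,0,0],[0,0,0,0,0,0,0],[0,0,0,0,0,0,0]]}}

```text
time: 12.7
position: [0.6776, -0.0176, 0.1026]
ee_rot: [-1.645, -1.675, 0.851]
force: [-0.2, -0.7, 0.2]
gripper_width: 0.178
```

Request:
{"op": "step_arm", "data": {"commands": [[0,0,0,0,0,0,0],[0,0,0,0,0,0,0]]}}

```text
time: 12.9
position: [0.6776, -0.0171, 0.1024]
ee_rot: [-1.644, -1.675, 0.851]
force: [-4.7, 3.7, 4.6]
gripper_width: 0.12
```

Run:
```python
from h import *
o,T=pose(); print(o["time"],(T[:3,3]+G*T[:3,1]).round(4),o["gripper_width"],np.round(o["joint_pos"],2),np.round(o["force"],1))
B=T.copy(); B[:3,3]+=np.array([-np.cos(.012),-np.sin(.012),0])*.222; rows(T,B,8)
```

```text
12.9 [ 0.6666 -0.0173  0.1175] 0.11974843076560912 [-0.1   0.12  2.19  0.32  0.21 -1.98] [-4.7  3.7  4.6]
[0.02, -1.64, 2.24, -0.0, 0.0, 0.0] [ 0.65  -0.017  0.102]
[0.02, -1.64, 2.24, -0.0, 0.0, 0.0] [ 0.622 -0.018  0.102]
[0.02, -1.64, 2.24, -0.0, 0.0, 0.0] [ 0.594 -0.018  0.102]
[0.02, -1.64, 2.24, -0.0, 0.0, 0.0] [ 0.567 -0.018  0.102]
[0.02, -1.64, 2.24, -0.0, 0.0, 0.0] [ 0.539 -0.019  0.102]
[0.02, -1.64, 2.24, -0.0, 0.0, 0.0] [ 0.511 -0.019  0.102]
[0.02, -1.64, 2.24, -0.0, 0.0, 0.0] [ 0.483 -0.019  0.102]
[0.02, -1.64, 2.24, -0.0, 0.0, 0.0] [ 0.456 -0.02   0.102]
```

Request:
{"op": "step_arm", "data": {"commands": [[0,-1.6,2.25,0,0,0,0],[0,-1.65,2.25,0,0,0,0],[0,-1.65,2.25,0,0,0,0]]}}

```text
time: 13.2
position: [0.5947, -0.019, 0.1027]
ee_rot: [-1.646, -1.676, 0.85]
force: [1.4, 2.4, 3.4]
gripper_width: 0.124
```

```bash
cat > dr.py <<'E'
from h import *
o,T=pose(); g=T[:3,3]+G*T[:3,1]; print(o["time"],g.round(4),o["gripper_width"],np.round(o["joint_pos"],2),np.round(o["force"],1))
b=np.array([np.cos(.012),np.sin(.012),0]); out=(.6665-g[0]); print("out",out)
B=target(g-b*(.222-out),ori(.012,np.radians(15),Rn=T[:3,:3])); rows(T,B,max(3,int(np.ceil((.222-out)/.028))))
E
python3 dr.py
```

```text
13.2 [ 0.5836 -0.0192  0.1177] 0.12357486591479949 [-0.12 -0.04  2.36  0.4   0.21 -2.08] [1.4 2.4 3.4]
out 0.08289462245021217
[0.02, -1.67, 2.38, 4.26, 0.08, 0.02] [ 0.566 -0.019  0.102]
[0.01, -1.49, 2.5, 4.26, 0.08, 0.02] [ 0.537 -0.02   0.101]
[0.01, -1.3, 2.6, 4.26, 0.08, 0.02] [ 0.507 -0.02   0.101]
[0.01, -1.1, 2.69, 4.26, 0.08, 0.02] [ 0.478 -0.02   0.1  ]
[0.0, -0.9, 2.76, 4.26, 0.08, 0.02] [ 0.449 -0.021  0.1  ]
```

Request:
{"op": "step_arm", "data": {"commands": [[0,-1.65,2.4,3.0,0,0,0],[0,-1.55,2.45,4.0,0,0,0],[0,-1.35,2.6,4.5,0,0,0]]}}

```text
time: 13.5
position: [0.5066, -0.0211, 0.1005]
ee_rot: [-1.509, -1.534, 0.986]
force: [3.3, 9.3, -1.6]
gripper_width: 0.122
```

```bash
python3 dr.py
```

```text
13.5 [ 0.4988 -0.0212  0.1175] 0.12246424822559007 [-0.13 -0.16  2.39  0.13  0.49 -1.82] [ 3.3  9.3 -1.6]
out 0.1677289769591172
[0.01, -0.76, 1.75, 3.22, 0.11, 0.01] [ 0.487 -0.021  0.1  ]
[0.01, -0.66, 1.79, 3.22, 0.11, 0.01] [ 0.468 -0.022  0.1  ]
[0.0, -0.56, 1.82, 3.22, 0.11, 0.01] [ 0.449 -0.022  0.099]
```

Request:
{"op": "step_arm", "data": {"commands": [[0.1,-0.75,1.75,3.2,0,0,0],[0.1,-0.65,1.8,3.2,0,0,0],[0.1,-0.55,1.8,3.2,0,0,0],[0,0,0,0,0,0,0]]}}

```text
time: 13.9
position: [0.4515, -0.0221, 0.0997]
ee_rot: [-1.397, -1.416, 1.09]
force: [-0.7, -17.0, 3.7]
gripper_width: 0.125
```

```bash
python3 dr.py
```

```text
13.9 [ 0.4466 -0.022   0.1177] 0.12529148398878892 [-0.13 -0.2   2.38  0.05  0.7  -1.75] [ -0.7 -17.    3.7]
out 0.21994431127050418
[0.0, -0.02, 0.07, 0.09, 0.18, -0.11] [ 0.451 -0.022  0.1  ]
[0.0, -0.02, 0.07, 0.09, 0.18, -0.11] [ 0.45  -0.022  0.1  ]
[0.0, -0.02, 0.07, 0.09, 0.18, -0.11] [ 0.449 -0.022  0.1  ]
```

Request:
{"op": "step_arm", "data": {"commands": [[-0.2,0,0,0,0,0,0.5],[0,0,0,0,0,0,0.5],[0,0,0,0,0,0,0.5],[0,0,0,0,0,0,0.5],[0,-2,0,0,0,0,0.5]]}}

```text
time: 14.4
position: [0.4423, -0.0203, 0.1147]
ee_rot: [-1.385, -1.412, 1.089]
force: [-0.2, -0.2, 0.1]
gripper_width: 0.503
```

Request:
{"op": "step_arm", "data": {"commands": [[0,-4,0,0,0,0,0.6],[0,-4,0,0,0,0,0.6],[0,-3,0,0,0,0,0.6]]}}

```text
time: 14.7
position: [0.416, -0.0211, 0.2257]
ee_rot: [-1.391, -1.417, 1.086]
force: [1.0, -0.5, 0.7]
gripper_width: 0.597
```

Run:
```python
from h import *
o,T=pose(); print(o["time"],T[:3,3].round(3),o["gripper_width"],np.round(o["joint_pos"],2),np.round(o["force"],1))
for c in("top","wrist"):
    im,i=snap(c); cv2.imwrite(f"pics/{c}5.png",im[...,::-1])
    for q in ["door_grip","drawer_grip","slot","spurtle"]:
        for r in nets.place_of(q,c)[:2]: p=w(i,r["point"]);print(c,q,round(r["confidence"],2),p.round(4))
B=target([.4116,-.318,.16],ori(.1,0,Rn=T[:3,:3])); plan(T,B); rows(T,B,9)
```

```text
14.7 [ 0.416 -0.021  0.226] 0.5965425291751697 [-0.14 -0.43  2.29  0.05  1.02 -1.75] [ 1.  -0.5  0.7]
top door_grip 0.9 [0.4362 0.1775 0.1602]
top drawer_grip 0.73 [ 0.4485 -0.0239  0.1088]
top slot 0.87 [ 0.5347 -0.0226  0.0772]
top slot 0.17 [ 0.425  -0.3173  0.0044]
top spurtle 0.84 [ 0.424  -0.3172  0.0052]
top spurtle 0.62 [ 0.3364 -0.1349  0.003 ]
wrist drawer_grip 0.6 [ 0.446  -0.0251  0.1076]
wrist slot 0.76 [ 0.5295 -0.0197  0.0738]
wrist spurtle 0.56 [ 3.337e-01 -1.333e-01  1.000e-04]
rows 7 each [-4.23  1.16  0.47  2.16 -0.66 -0.1 ]
[-3.3, 0.88, 0.35, 1.68, -0.51, -0.07] [ 0.415 -0.054  0.216]
[-3.29, 0.89, 0.36, 1.68, -0.51, -0.07] [ 0.415 -0.087  0.207]
[-3.29, 0.89, 0.36, 1.68, -0.51, -0.07] [ 0.415 -0.12   0.198]
[-3.29, 0.9, 0.36, 1.68, -0.51, -0.07] [ 0.414 -0.153  0.188]
[-3.29, 0.9, 0.37, 1.68, -0.51, -0.07] [ 0.414 -0.186  0.179]
[-3.29, 0.91, 0.37, 1.68, -0.51, -0.07] [ 0.413 -0.219  0.169]
[-3.28, 0.92, 0.37, 1.68, -0.51, -0.07] [ 0.413 -0.252  0.16 ]
[-3.28, 0.92, 0.37, 1.68, -0.51, -0.07] [ 0.412 -0.285  0.151]
[-3.28, 0.93, 0.38, 1.68, -0.51, -0.07] [ 0.412 -0.318  0.141]
```

Request:
{"op": "step_arm", "data": {"commands": [[-3.3,0.9,0.35,1.7,-0.5,0,0.6],[-3.3,0.9,0.35,1.7,-0.5,0,0.6],[-3.3,0.9,0.35,1.7,-0.5,0,0.6],[-3.3,0.9,0.35,1.7,-0.5,0,0.6],[-3.3,0.9,0.35,1.7,-0.5,0,0.6]]}}

```text
time: 15.7
position: [0.4134, -0.188, 0.1755]
ee_rot: [-1.265, -1.336, 1.203]
force: [-0.4, 0.3, -1.0]
gripper_width: 0.596
```

Request:
{"op": "step_arm", "data": {"commands": [[-3.3,0.9,0.35,1.7,-0.5,0,0.6],[-3.3,0.9,0.35,1.7,-0.5,0,0.6],[-3.3,0.9,0.35,1.7,-0.5,-0.1,0.6],[-3.3,0.9,0.4,1.7,-0.5,-0.1,0.6],[0,0,0,0,0,0,0.6]]}}

```text
time: 16.2
position: [0.4115, -0.3223, 0.1388]
ee_rot: [-1.163, -1.269, 1.287]
force: [1.1, 1.4, -0.0]
gripper_width: 0.602
```

Run:
```python
from h import *
o,T=pose(); print(o["time"],T.round(3),np.round(o["joint_pos"],2))
for k in range(2):
    im,i=snap("wrist")
    for r in nets.place_of("spurtle","wrist")[:2]: p=w(i,r["point"]);print(round(r["confidence"],2),p.round(4))
hsv=cv2.cvtColor(im,cv2.COLOR_RGB2HSV); m=((hsv[...,1]>70)&(hsv[...,0]<25)&(hsv[...,2]>90)).astype(np.uint8)
n,l,st,ce=cv2.connectedComponentsWithStats(m)
for k in range(1,n):
    if st[k,4]>800: print(st[k],ce[k])
E0=np.array([.4235,-.317,.016]); d=np.array([np.cos(.1),np.sin(.1),0])
for t,c in((-.012,(255,0,0)),(.09,(0,255,0)),(-.09,(0,0,255))):
    u,v=map(int,px(i,E0+t*d)); cv2.circle(im,(u,v),3,c,-1)
cv2.imwrite("pics/w6.png",im[...,::-1])
```

```text
16.2 [[-0.094 -0.007 -0.996  0.411]
 [ 0.996 -0.007 -0.094 -0.322]
 [-0.006 -1.     0.008  0.139]
 [ 0.     0.     0.     1.   ]] [-0.71  0.06  2.03 -0.01  1.05 -2.36]
0.85 [ 0.3339 -0.1345 -0.0007]
0.94 [ 0.4246 -0.3168  0.0039]
0.85 [ 0.3355 -0.1344  0.0024]
[ 388   83  124   75 3383] [452.82766775 126.08867869]
[ 242   89   42  193 5939] [262.29179997 196.49031824]
```

View pics/w6.png

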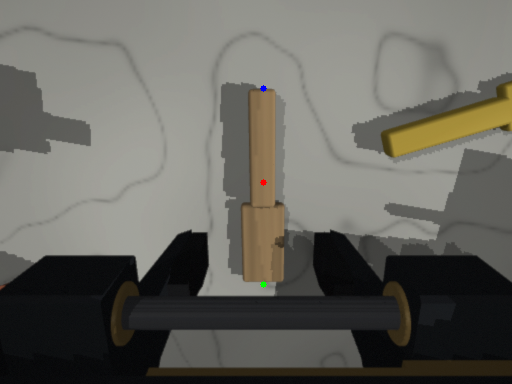

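The spurtle runs from (262,90) at the handle end to (264,281) at the blade end. The marks fall on it, and it sits between the fingers, aligned.

Request:
{"op": "step_arm", "data": {"commands": [[0.25,4,0,0,0,0,0.6],[0,4,0,0,0,0,0.6],[0,3,0,0,0,0,0.6],[0,1.5,0,0,0,0,0.6],[0,0,0,0,0,0,0.6]]}}

```text
time: 16.9
position: [0.4091, -0.3153, 0.014]
ee_rot: [-1.158, -1.272, 1.288]
force: [-0.3, -0.6, -0.1]
gripper_width: 0.598
```

Run:
```python
from h import *
o,T=pose(); print(o["time"],T.round(3),np.round(o["force"],1))
```

```text
16.9 [[-0.097 -0.008 -0.995  0.409]
 [ 0.995 -0.004 -0.097 -0.315]
 [-0.004 -1.     0.009  0.014]
 [ 0.     0.     0.     1.   ]] [-0.3 -0.6 -0.1]
```

Request:
{"op": "step_arm", "data": {"commands": [[-0.2,1.0,-0.25,0,0,0,0.6],[0,0,0,0,0,0,0],[0,0,0,0,0,0,0],[0,0,0,0,0,0,0],[0,0,0,0,0,0,0]]}}

```text
time: 17.4
position: [0.4141, -0.3203, 0.0069]
ee_rot: [-1.166, -1.273, 1.288]
force: [0.3, 1.0, 0.8]
gripper_width: 0.268
```

Request:
{"op": "step_arm", "data": {"commands": [[0,0,0,0,0,0,0],[0,0,0,0,0,0,0],[0,0,0,0,0,0,0],[0,-1,0,0,0,0,0],[0,-3,0,0,0,0,0]]}}

```text
time: 17.9
position: [0.4112, -0.3176, 0.0438]
ee_rot: [-1.157, -1.271, 1.287]
force: [0.2, -0.3, -0.9]
gripper_width: 0.244
```

Request:
{"op": "step_arm", "data": {"commands": [[0,-4,0,0,0,0,0],[0,-4,0,0,0,0,0],[0,-4,0,0,0,0,0],[0,-4,0,0,0,0,0],[0,0,0,0,0,0,0]]}}

```text
time: 18.4
position: [0.4176, -0.321, 0.2135]
ee_rot: [-1.177, -1.275, 1.29]
force: [-0.0, 0.1, 0.2]
gripper_width: 0.25
```

Run:
```python
from h import *
o,T=pose(); print(o["time"],T.round(3),o["gripper_width"],np.round(o["joint_pos"],2))
# placing: spurtle x -> bay -y ; tool x -> bay +x.  spurtle origin is 12mm along spurtle x from grasp
yaw=.015; bx=np.array([np.cos(yaw),np.sin(yaw),0]); by=np.array([-np.sin(yaw),np.cos(yaw),0])
slot=np.array([.530,-.0205,.075]); g=slot-bx*.010+by*.012; 
Rm=np.c_[bx,[0,0,-1],np.cross(bx,[0,0,-1])]
B=np.eye(4);B[:3,:3]=Rm;B[:3,3]=g; B[2,3]=.20; print(B.round(3))
rows(T,B,12)
im,i=snap("wrist"); cv2.imwrite("pics/w7.png",im[...,::-1])
```

```text
18.4 [[-0.096  0.005 -0.995  0.418]
 [ 0.995 -0.016 -0.096 -0.321]
 [-0.016 -1.    -0.004  0.214]
 [ 0.     0.     0.     1.   ]] 0.2499488149056308 [-0.7  -0.01  1.96 -0.01  1.18 -2.36]
[[ 1.     0.    -0.015  0.52 ]
 [ 0.015  0.     1.    -0.009]
 [ 0.    -1.     0.     0.2  ]
 [ 0.     0.     0.     1.   ]]
[2.51, 0.08, -1.1, 0.08, 7.89, -0.05] [ 0.426 -0.295  0.212]
[2.64, 0.08, -0.74, 0.08, 7.89, -0.05] [ 0.435 -0.269  0.211]
[2.71, 0.08, -0.37, 0.08, 7.89, -0.05] [ 0.443 -0.243  0.21 ]
[2.74, 0.08, 0.0, 0.08, 7.89, -0.05] [ 0.452 -0.217  0.209]
[2.71, 0.08, 0.38, 0.08, 7.89, -0.05] [ 0.46  -0.191  0.208]
[2.64, 0.08, 0.75, 0.08, 7.89, -0.05] [ 0.469 -0.165  0.207]
[2.51, 0.09, 1.1, 0.08, 7.89, -0.05] [ 0.477 -0.139  0.206]
[2.33, 0.09, 1.44, 0.08, 7.89, -0.05] [ 0.486 -0.113  0.205]
[2.11, 0.1, 1.74, 0.08, 7.89, -0.05] [ 0.494 -0.087  0.203]
[1.86, 0.1, 2.02, 0.08, 7.89, -0.05] [ 0.503 -0.061  0.202]
[1.56, 0.1, 2.25, 0.08, 7.89, -0.05] [ 0.511 -0.035  0.201]
[1.24, 0.11, 2.44, 0.08, 7.89, -0.05] [ 0.52  -0.009  0.2  ]
```

View pics/w7.png

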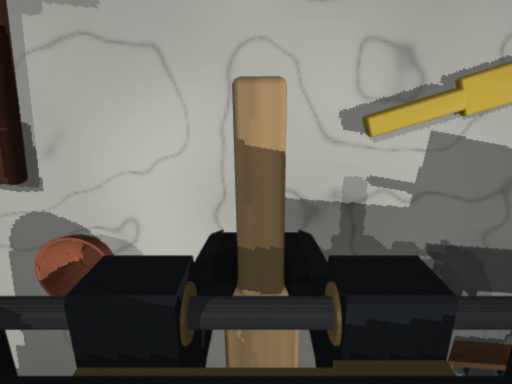

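Grip is good: width 0.25 is 22 mm, and the spurtle runs straight along the tool from (260,80) down into the fingers. For the placing I lean the tool about 7° back to clear the lip.

```bash
cat > pl.py <<'E'
from h import *
import sys
o,T=pose(); print(o["time"],T.round(3).tolist(),o["gripper_width"],np.round(o["joint_pos"],2),np.round(o["force"],1))
yaw=.015; x,y,z,lean,n=map(float,sys.argv[1:])
L=np.radians(lean); a=np.array([np.sin(L)*np.cos(yaw),np.sin(L)*np.sin(yaw),-np.cos(L)]); by=np.array([-np.sin(yaw),np.cos(yaw),0])
Rm=np.c_[np.cross(a,by),a,by]; 
if Rm[0,0]<0: Rm=np.c_[-Rm[:,0],a,-by]
Rm[:,2]=np.cross(Rm[:,0],Rm[:,1])
B=np.eye(4);B[:3,:3]=Rm;B[:3,3]=[x,y,z]; rows(T,B,int(n))
E
python3 pl.py .505 -.0085 .20 7 14
```

```text
18.45 [[-0.096, 0.001, -0.995, 0.416], [0.995, -0.013, -0.096, -0.32], [-0.013, -1.0, -0.0, 0.21], [0.0, 0.0, 0.0, 1.0]] 0.2448899400310617 [-0.7  -0.01  1.96 -0.01  1.18 -2.36] [-0.  -0.5 -1.4]
[2.15, 0.04, -0.84, -0.37, 6.75, -0.42] [ 0.423 -0.298  0.209]
[2.24, 0.07, -0.59, -0.37, 6.75, -0.42] [ 0.429 -0.275  0.209]
[2.29, 0.08, -0.32, -0.37, 6.75, -0.42] [ 0.435 -0.253  0.208]
[2.31, 0.1, -0.05, -0.37, 6.75, -0.42] [ 0.442 -0.231  0.207]
[2.3, 0.12, 0.23, -0.37, 6.75, -0.42] [ 0.448 -0.209  0.207]
[2.26, 0.13, 0.5, -0.37, 6.75, -0.42] [ 0.454 -0.186  0.206]
[2.18, 0.15, 0.76, -0.37, 6.75, -0.42] [ 0.461 -0.164  0.205]
[2.08, 0.16, 1.01, -0.37, 6.75, -0.42] [ 0.467 -0.142  0.204]
[1.94, 0.16, 1.25, -0.37, 6.75, -0.42] [ 0.473 -0.12   0.204]
[1.78, 0.17, 1.47, -0.37, 6.75, -0.42] [ 0.48  -0.097  0.203]
[1.59, 0.17, 1.67, -0.37, 6.75, -0.42] [ 0.486 -0.075  0.202]
[1.38, 0.17, 1.85, -0.37, 6.75, -0.42] [ 0.492 -0.053  0.201]
[1.15, 0.17, 2.0, -0.37, 6.75, -0.42] [ 0.499 -0.031  0.201]
[0.91, 0.16, 2.12, -0.37, 6.75, -0.42] [ 0.505 -0.009  0.2  ]
```

Request:
{"op": "step_arm", "data": {"commands": [[2.15,0.05,-0.85,-0.4,6.75,-0.4,0],[2.25,0.05,-0.6,-0.4,6.75,-0.4,0],[2.3,0.1,-0.3,-0.4,6.75,-0.4,0],[2.3,0.1,-0.05,-0.4,6.75,-0.4,0],[2.3,0.1,0.25,-0.4,6.75,-0.4,0]]}}

```text
time: 18.95
position: [0.4447, -0.2054, 0.2006]
ee_rot: [-1.403, -0.867, 0.803]
force: [-0.9, -0.0, -0.3]
gripper_width: 0.246
```

Request:
{"op": "step_arm", "data": {"commands": [[2.25,0.15,0.5,-0.4,6.75,-0.4,0],[2.2,0.15,0.75,-0.4,6.75,-0.4,0],[2.1,0.15,1.0,-0.4,6.75,-0.4,0],[1.95,0.15,1.25,-0.4,6.75,-0.4,0],[1.8,0.15,1.45,-0.4,6.75,-0.4,0]]}}

```text
time: 19.45
position: [0.4769, -0.0943, 0.1972]
ee_rot: [-1.537, -0.445, 0.312]
force: [-0.3, 0.2, 0.2]
gripper_width: 0.246
```

Request:
{"op": "step_arm", "data": {"commands": [[1.6,0.15,1.65,-0.4,6.75,-0.4,0],[1.4,0.15,1.85,-0.4,6.75,-0.4,0],[1.15,0.15,2.0,-0.4,6.75,-0.4,0],[0.9,0.15,2.1,-0.4,6.75,-0.4,0],[0,0,0,0,0,0,0]]}}

```text
time: 19.95
position: [0.5024, -0.0048, 0.1949]
ee_rot: [-1.57, -0.104, -0.076]
force: [0.6, 0.1, -0.2]
gripper_width: 0.248
```

```bash
python3 pl.py .531 -.0085 .145 7 3
```

```text
19.95 [[0.993, 0.114, -0.018, 0.502], [0.018, 0.0, 1.0, -0.005], [0.114, -0.993, -0.002, 0.195], [0.0, 0.0, 0.0, 1.0]] 0.24815305232917184 [-0.06 -0.11  2.09  0.01  1.04 -0.09] [ 0.6  0.1 -0.2]
[0.75, 1.76, -0.14, 0.03, 0.05, -0.14] [ 0.512 -0.006  0.178]
[0.75, 1.76, -0.14, 0.03, 0.05, -0.14] [ 0.521 -0.007  0.162]
[0.75, 1.76, -0.14, 0.03, 0.05, -0.14] [ 0.531 -0.008  0.145]
```

Request:
{"op": "step_arm", "data": {"commands": [[0.75,1.75,-0.15,0,0,0,0],[0.75,1.75,-0.15,0,0,0,0],[0.75,1.75,-0.15,0,0,0,0],[0,0,0,0,0,0,0]]}}

```text
time: 20.35
position: [0.5299, -0.0118, 0.1438]
ee_rot: [-1.571, -0.101, -0.074]
force: [-0.9, -0.7, -1.2]
gripper_width: 0.251
```

```bash
python3 pl.py .531 -.0085 .085 7 4
python3 - <<'E'
from h import *
a,i=snap("wrist"); b,i2=snap("scene")
for r in nets.place_of("slot","wrist")[:2]+nets.place_of("spurtle","wrist")[:2]: print(round(r["confidence"],2),w(i,r["point"]).round(4))
c=cv2.resize(b[110:340,200:370],None,fx=1.67,fy=1.67,interpolation=cv2.INTER_CUBIC)[:384]
cv2.imwrite("pics/p8.png",np.hstack([a,c])[...,::-1])
E
```

```text
20.35 [[0.994, 0.111, -0.017, 0.53], [0.018, -0.001, 1.0, -0.012], [0.111, -0.994, -0.003, 0.144], [0.0, 0.0, 0.0, 1.0]] 0.2514186074230468 [-0.07  0.    2.09  0.01  0.94 -0.1 ] [-0.9 -0.7 -1.2]
[-0.14, 1.46, 0.09, 0.04, 0.04, -0.16] [ 0.53  -0.011  0.129]
[-0.14, 1.46, 0.09, 0.04, 0.04, -0.16] [ 0.53  -0.01   0.114]
[-0.14, 1.46, 0.08, 0.04, 0.04, -0.16] [ 0.531 -0.009  0.1  ]
[-0.15, 1.46, 0.08, 0.04, 0.04, -0.16] [ 0.531 -0.008  0.085]
0.94 [ 0.3352 -0.1366  0.0072]
0.57 [ 0.5314 -0.0217  0.139 ]
```

View pics/p8.png

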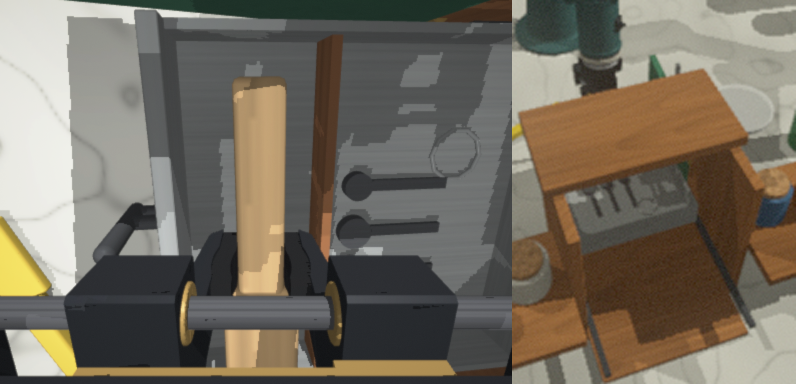

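The wrist view shows the spurtle at x≈260, between the front plate at (160) and the divider at (325), and parallel to both. The net puts its middle at (.531,-.022), right over the slot.

Request:
{"op": "step_arm", "data": {"commands": [[-0.15,1.5,0.05,0,0,0,0],[-0.15,1.5,0.05,0,0,0,0],[-0.15,1.4,0.05,0,0,0,0],[-0.15,1.2,0.05,0,0,0,0],[0,0,0,0,0,0,0]]}}

```text
time: 21.05
position: [0.5314, -0.0091, 0.0896]
ee_rot: [-1.571, -0.103, -0.078]
force: [-0.1, -0.0, -1.1]
gripper_width: 0.246
```

```bash
python3 pl.py .531 -.0085 .082 7 1
```

```text
21.05 [[0.993, 0.115, -0.016, 0.531], [0.016, -0.001, 1.0, -0.009], [0.115, -0.993, -0.003, 0.09], [0.0, 0.0, 0.0, 1.0]] 0.24592003312622385 [-0.07  0.07  2.13  0.01  0.83 -0.09] [-0.1 -0.  -1.1]
[-0.12, 0.75, 0.06, 0.15, 0.08, -0.41] [ 0.531 -0.008  0.082]
```

Request:
{"op": "step_arm", "data": {"commands": [[0,0.5,0,0,0,0,0],[0,0.2,0,0,0,0,0]]}}

```text
time: 21.25
position: [0.5343, -0.0092, 0.0847]
ee_rot: [-1.571, -0.106, -0.081]
force: [0.4, -0.3, -1.2]
gripper_width: 0.249
```

Request:
{"op": "step_arm", "data": {"commands": [[0,0.2,0,0,0,0,0],[0,0,0,0,0,0,0]]}}

```text
time: 21.45
position: [0.5356, -0.0092, 0.0839]
ee_rot: [-1.571, -0.108, -0.083]
force: [0.2, 1.1, 3.0]
gripper_width: 0.247
```

Request:
{"op": "step_arm", "data": {"commands": [[0,0.1,0,0,0,0,0],[0,0,0,0,0,0,0.28],[0,0,0,0,0,0,0.33],[0,0,0,0,0,0,0.38]]}}

```text
time: 21.85
position: [0.5339, -0.0092, 0.0813]
ee_rot: [-1.571, -0.105, -0.08]
force: [-0.1, 0.2, 0.4]
gripper_width: 0.376
```

Request:
{"op": "step_arm", "data": {"commands": [[0,0,0,0,0,0,0.38],[0,0,0,0,0,0,0.38]]}}

```text
time: 22.05
position: [0.5339, -0.0092, 0.0812]
ee_rot: [-1.571, -0.105, -0.08]
force: [-1.2, -0.4, -0.3]
gripper_width: 0.379
```

```bash
python3 pl.py .531 -.0085 .15 7 3
```

```text
22.05 [[0.993, 0.118, -0.016, 0.534], [0.016, -0.001, 1.0, -0.009], [0.118, -0.993, -0.003, 0.081], [0.0, 0.0, 0.0, 1.0]] 0.3791719666365508 [-0.07  0.08  2.14  0.01  0.81 -0.09] [-1.2 -0.4 -0.3]
[0.17, -2.29, 0.02, 0.05, 0.02, -0.08] [ 0.533 -0.009  0.104]
[0.18, -2.29, 0.02, 0.05, 0.02, -0.08] [ 0.532 -0.009  0.127]
[0.18, -2.29, 0.02, 0.05, 0.02, -0.08] [ 0.531 -0.008  0.15 ]
```

Request:
{"op": "step_arm", "data": {"commands": [[0.1,-1.2,0,0,0,0,0.38],[0.2,-2.3,0,0,0,0,0.38],[0.2,-2.3,0,0,0,0,0.38],[-0.5,-3,0,0,0,0,0.38],[-2,-3,0,0,0,0,0.38]]}}

```text
time: 22.55
position: [0.5016, -0.0095, 0.1988]
ee_rot: [-1.571, -0.107, -0.082]
force: [0.0, 0.0, 0.2]
gripper_width: 0.377
```

Request:
{"op": "step_arm", "data": {"commands": [[-3,-3,0,0,0,0,0.4],[-3,-2,0,0,0,0,0.4],[-2,-2,0,0,0,0,0.4],[0,0,0,0,0,0,0.4],[0,0,0,0,0,0,0.4]]}}

```text
time: 23.05
position: [0.4133, -0.0107, 0.2575]
ee_rot: [-1.571, -0.108, -0.083]
force: [0.7, 0.4, -0.8]
gripper_width: 0.396
```

Run:
```python
from h import *
o,T=pose(); print(o["time"],T[:3,3].round(3),np.round(o["force"],1))
ims=[]
for c in ("top","wrist"):
    im,i=snap(c)
    for q in ("spurtle","slot","drawer_grip","door_grip","jar","bowl","bucket_lid"):
        for r in nets.place_of(q,c)[:2]: print(c,q,round(r["confidence"],2),w(i,r["point"]).round(4))
    ims.append(im)
a=cv2.resize(ims[0][120:250,180:310],(384,384),interpolation=cv2.INTER_CUBIC); b=cv2.resize(ims[1],(412,384*412//512)); b=np.vstack([b,np.zeros((384-b.shape[0],412,3),np.uint8)])
cv2.imwrite("pics/p9.png",np.hstack([a,b])[...,::-1])
```

```text
23.05 [ 0.413 -0.011  0.258] [ 0.7  0.4 -0.8]
top spurtle 0.56 [ 0.3366 -0.135  -0.0011]
top slot 0.95 [ 0.5334 -0.0222  0.0779]
top drawer_grip 0.62 [ 0.4502 -0.0261  0.1079]
top drawer_grip 0.46 [ 0.6114 -0.02    0.3108]
top door_grip 0.8 [0.4368 0.179  0.1593]
top jar 0.76 [ 0.5698  0.4286 -0.0011]
top bowl 0.65 [ 0.5565 -0.5233  0.0009]
top bowl 0.4 [5.692e-01 4.306e-01 3.000e-04]
top bucket_lid 0.97 [ 0.4342  0.3364 -0.004 ]
wrist spurtle 0.9 [ 0.5372 -0.0196  0.0753]
wrist spurtle 0.84 [ 0.3321 -0.132   0.002 ]
wrist slot 0.59 [ 0.5329 -0.0191  0.0755]
wrist slot 0.25 [ 0.5382 -0.021   0.0759]
wrist drawer_grip 0.62 [ 0.4502 -0.0241  0.1101]
```

View pics/p9.png

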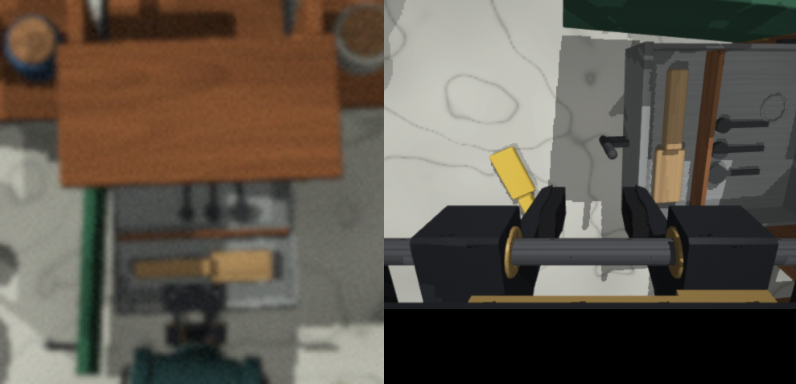

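The spurtle lies flat between the front plate and the divider. Its middle is about 5 mm from the slot's and its underside is at z 0.075. The door and drawer are open, and the arm touches nothing.

```bash
python3 -c "
from h import *
print(job.close_job(), get_obs()['time'])"
```

```text
the job is handed in; nothing more can be done
the job is handed in; nothing more can be done
```

I opened the door by its handle, pulled the drawer all the way out, laid the wooden spurtle in the front compartment and handed the job in. The last clock reading before hand-in was about 23 s of the 72 s allowed. No verdict was reported.

My last checks before handing in:
- **Door:** at about 1.64 rad, worked out from the arc its handle followed, whose radius matched the description to 0.1 mm. A later top view put the handle in the same place.
- **Drawer:** 220 mm out by the arm's position when I let go. The networks put its handle about 3 mm further in than that, still well past 190 mm.
- **Spurtle:** lies flat and right side up, lengthwise across the drawer. The wrist view puts its middle about 5 mm from the compartment's and its underside at z 0.075. In the last top view the network missed it and reported only the yellow look-alike, but it shows clearly in that picture. I lowered it until it touched the floor, with the tool leaned back about 7° to clear the top board, and it settled flat on release.
- **Jar, bowl and bucket lid:** within about 5 mm of where they were, which is the networks' own error.
- **Forces:** up to about 23 N at the wrist during the swing, because my first estimate of the hinge was a few mm off. A sideways 17 N came up at the end of the drawer pull. Both are well under the limit.

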